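# Find the unlocked outlet on the bench power box and open its lid

### The job

The power box on the bench has four identical tip-up lids, and all but one are locked from underneath. Press lightly with a fingertip on the ribbed end of the lids, one after another, until you find the one that rocks; tip that one up by pressing its ribbed end further down, then push its raised edge over with the fingertips until the lid stands fully open, upright or leaning back, so that the outlet below can be used. Nothing is to be grasped: do not pinch the lid, do not force the locked lids, and leave the tools and the transformer around the box where they lie.

Things in the scene. Friction and masses are not known exactly. Their poses are not given: they have to be found in the camera images.
- power_box: Bench power box, grey body with black end caps, screwed down: 114 mm deep (x), 264 mm long (y), 62 mm high. Origin: centre of its underside, on the bench. x points away from the robot, y left along the row of lids, z up, turned with the box. Four lids lie in its top, flush, 57 mm apart along y, with 1 mm gaps to the fixed rims round them. The well under each ribbed end is open to 50 mm depth.
- lid1_top (a point): Centre of the top face of the leftmost closed lid (box y = +85.5 mm, 62 mm above the bench); fixed to the box, axes as the box's. Every lid is a bare metal plate 82 mm long (x), 50 mm wide (y), 4 mm thick, on a hinge pin along y that lies 11 mm beyond this point (+x) and 5 mm below it. The 30 mm beyond the pin are the ribbed pressing end; the 52 mm on the robot's side rise.
- lid2_top (a point): The same for the second lid from the left (box y = +28.5 mm).
- lid3_top (a point): The same for the third lid from the left (box y = -28.5 mm).
- lid4_top (a point): The same for the rightmost lid (box y = -85.5 mm).
- lid1_press (a point): Spot to press on the leftmost lid: the middle of its ribbed end, on the top face as closed, 31 mm beyond the box's centre line and 20 mm beyond the hinge pin, 62 mm above the bench. Fixed to the box. Axes as the box's.
- lid2_press (a point): The same for the second lid from the left.
- lid3_press (a point): The same for the third lid from the left.
- lid4_press (a point): The same for the rightmost lid.
- free_lid (a joint): Angle (rad) of the one unlocked lid, whichever place it has today: 0 closed, grows as the ribbed far end goes down and the near edge rises and swings over, away from the robot; 1.57 upright, stop at 1.75. Friction hinge: stays where it is left; about 2 N on the ribs moves it. Fingertips 10 to 20 mm down (thick to thin) tip it to 0.9; below that a level push on the raised edge can jam.
- locked_lid_1 (a joint): Give (rad) of one of the three locked lids, whichever place it has today: 0 at rest. It yields springily by about 0.002 rad per newton pressed on its ribs (under 1 mm at 20 N) and comes back. Above 0.08 (about 40 N) its catch is forced.
- locked_lid_2 (a joint): The same for another locked lid.
- locked_lid_3 (a joint): The same for another locked lid.
- cutter: Loose side cutter with red grips, 136 x 54 x 12 mm, lying left of the box; origin under its middle. To be left alone.
- red_driver: Loose screwdriver with red handle, 142 x 19 x 18 mm, lying in front of the box along it; origin under its middle. To be left alone.
- transformer: Loose small mains transformer, dark core with yellow winding, 30 x 56 x 30 mm, standing right of the box; origin under its middle. To be left alone.

How it is judged:
On the way:
1. the lid that rocks is found and tipped up (value of joint free_lid above 0.25 rad), for 0.1 s.
At the end, for the whole second after the job is handed in: The free lid stands open at rest at 1.45 rad (83 degrees) or more; the locked lids are closed (value of joint free_lid above 1.45 rad and velocity of joint free_lid between -0.05 and 0.05 rad/s and value of joint each of locked_lid_1, locked_lid_2, locked_lid_3 below 0.02 rad); the robot touches nothing.
It fails at once if a locked lid is forced (pressed with about 40 N or more at its ribs) (value of joint any of locked_lid_1, locked_lid_2, locked_lid_3 above 0.08 rad).
It fails at once if the free lid is squeezed or forced (30 N or more between it and the fingers) (contact force between the fingers and free_lid above 30 N).
It fails at once if a tool or the transformer beside the box is moved by more than 2 cm, or lifted (distance of any of cutter, red_driver, transformer from where it was at the start of the episode above 0.02 m).
It also fails if it takes over 58 s, if anything falls off the work surface, if the arm or the gripper's body presses on something with over 40 N, if the wrist force passes 120 N, or if a joint passes its speed limit or range.

### The arm

A 7-joint arm with a two-finger parallel gripper is mounted at the origin on a cart in front of the work surface, level with it; the furniture and walls round the work are solid. World frame = base frame: x ahead of the robot, y to its left, z up, the work surface at z = 0. Lengths are in m, angles in rad, forces in N, time in s.
With the tool pointing down it reaches from about 0.4 to 0.85 m from the base axis. Payload 10.4 kg.
Tool frame: the origin (TCP) lies at the very end of the fingers, on their centre line; the grasp point (between the pads) lies arm.grip_point_offset behind it (arm.grip_point_offset is the distance from the TCP to the grasp point, in m); z points along the fingers, y is the direction in which the jaws open and shut (so a half turn about z gives the same grasp; the last joint's range is limited). The gripper opens to 85 mm and grips with 20 to 120 N. Pads are 22 mm wide; open, the fingers measure 114 mm over their backs; the gripper's body (76 mm by 85 mm) begins 54 mm behind the grasp point. The pads swing forward as they close: fully open they stand 13 mm farther back than shut.
Start: joints at [1.217, 0.332, -0.065, 1.46, 0.022, 1.35, -0.088], TCP at [0.203, -0.591, 0.231] pointing down, gripper open.
Joint ranges: [-2.6, 2.6], [-0.5, 2.12], [-1.47, 1.34], [0.16, 2.42], [-1.27, 4.41], [0.06, 2.06], [-2.6, 2.6]. Speed limits (rad/s): [2.22, 2.22, 2.79, 2.79, 3.14, 3.14, 3.14].

### API

Orientations are given as a 3x3 rotation matrix whose columns are the frame's x, y, z axes.
In Python, from station import arm, imaging, order gives the robot as it stands.
- The arm moves only by the shell command python3 -m jog 'ROWS' [FORCE]. ROWS is JSON, a list of rows, each a list of 5 numbers: the shift along the world's x, y, z in mm, then the turn about the world's z in rad, then the opening, from -1 (shut) to 1 (fully open), so that 0 is half open. In form: [[x, y, z, yaw, gripper], ...]. A call has 1 to 5 rows; each row shifts and turns the commanded pose from where the row before left it; what a row does not reach is not made up. A row lasts 1/8 s, in which the tool goes at most 62.5 mm and 10.7 degrees, less where a joint would pass 70% of its speed; a pose out of reach is approached as far as the arm can. A call with a gripper value outside its range is refused whole. The fingers move at their own pace and stop on an object; FORCE is the grip in N (left out, the last holds). Time passes only in rows, so rows that do not move let the fingers close. It gives the time, the measured TCP pose, the force and the opening at its end, in the units of the state.
- arm.state(): the state, without advancing time (a new reading comes with each control period).
- imaging.get_image(name): name is "scene" or "side" or "wrist"; returns a dict with "img" (480x640x3 uint8, blue, green, red), "K" (3x3 intrinsics, pixels), "xyz" and "rotation" of the camera in the world. Camera axes: x right, y up, looking along -z (the intrinsics and any distortion apply to the point x, -y, -z); pixel columns grow to the right and rows downward; lengths in m; the calibration is good to about 2 mm. A picture is of the moment at which its call begins. There is no depth.
- order.job_done(): hands the job in, once; it reports no verdict.
The state is a dict: "time": time; "joint_pos": joint angles; "qvel": joint speeds; "tau": joint torques, N m; "ee_pos": TCP position; "orientation": TCP orientation; "force": force on the tool from outside, world axes, zero at the start; "moment": the same for the moment, N m; "width": finger opening in m.
Only numpy, scipy, OpenCV 4.12 (cv2) and the standard library are available. Lean on these libraries where they do the work, as an engineer would, in place of code of your own. Each camera call takes 0.05 s, during which the arm holds its last target.

## Working session

There is one attempt and no reset: what is moved stays moved. The work goes in short steps, Python scripts to look and compute and a shell command to move; the robot and the scene stay as the last step left them, time stands still between calls to the robot, and variables do not carry over. Pictures are saved under pics/ and viewed, and the job is handed in when it is done.

```bash
mkdir -p pics; ls; python3 - <<'E'
from station import arm, imaging
import cv2
s=arm.state(); print(s['time'],s['ee_pos'],s['orientation'],s['force'],s['width'],arm.grip_point_offset)
for n in ("scene","side","wrist"):
    d=imaging.get_image(n); cv2.imwrite(f"pics/{n}0.png",d["img"]); print(n,d["K"],d["xyz"],d["rotation"],[k for k in d])
E
```

```text
pics
0.0 [ 0.20284233 -0.59075046  0.23048394] [[ 9.45795995e-01  3.24760885e-01 -5.51701202e-04]
 [ 3.24761346e-01 -9.45794967e-01  1.39569241e-03]
 [-6.85299175e-05 -1.49921152e-03 -9.99998874e-01]] [ 0.18528164  0.50043106 -0.08876658] 0.08548466807686907 0.0187
scene [[610.88579245   0.         321.09537695]
 [  0.         610.88579245 237.98811511]
 [  0.           0.           1.        ]] [0.06025758 0.42602403 0.65380319] [[-0.86647399  0.28687664 -0.40856409]
 [-0.49878139 -0.53186241  0.68435335]
 [-0.02097489  0.79675854  0.60393367]] ['img', 'K', 'xyz', 'rotation']
side [[518.53688366   0.         318.91320018]
 [  0.         518.53688366 244.46627448]
 [  0.           0.           1.        ]] [ 0.21744226 -0.97125387  0.42482544] [[ 0.95001691  0.15244242 -0.27245031]
 [-0.31165113  0.41141653 -0.85651037]
 [-0.01847796  0.89860879  0.43836151]] ['img', 'K', 'xyz', 'rotation']
wrist [[357.96663521   0.         322.54448864]
 [  0.         357.96663521 236.94161292]
 [  0.           0.           1.        ]] [ 0.28283649 -0.5649266   0.37309258] [[ 3.24199075e-01  8.94050518e-01  3.09141765e-01]
 [-9.45988728e-01  3.06584035e-01  1.05411364e-01]
 [-5.34844963e-04 -3.26618892e-01  9.45155973e-01]] ['img', 'K', 'xyz', 'rotation']
```

View pics/scene0.png

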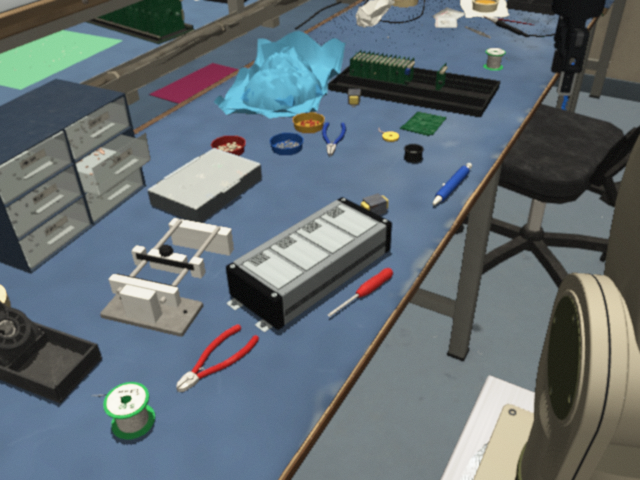

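View pics/side0.png

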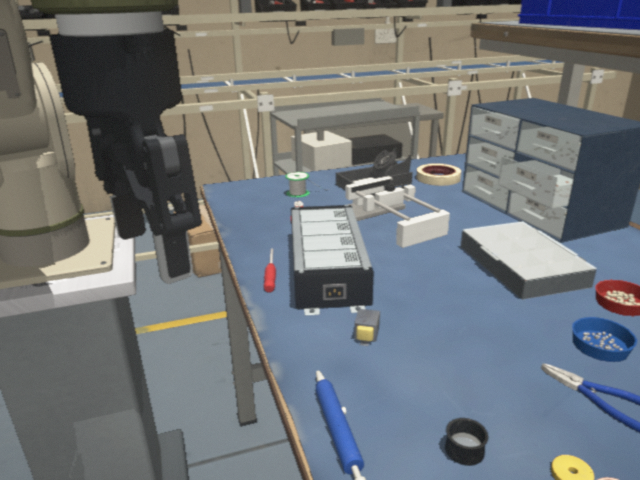

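View pics/wrist0.png

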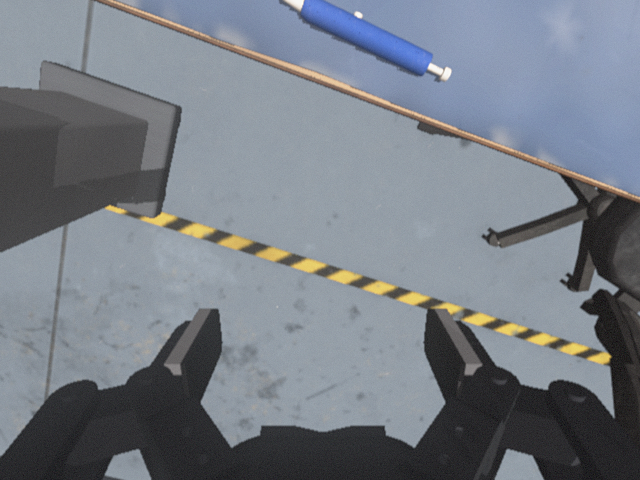

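```bash
python3 - <<'E'
import cv2
a=cv2.imread('pics/scene0.png')[185:340,215:405]; cv2.imwrite('pics/c1.png',cv2.resize(a,None,fx=4,fy=4,interpolation=cv2.INTER_CUBIC))
a=cv2.imread('pics/side0.png')[195:320,275:385]; cv2.imwrite('pics/c2.png',cv2.resize(a,None,fx=4.5,fy=4.5,interpolation=cv2.INTER_CUBIC))
E
```

```text
(no output)
```

View pics/c1.png

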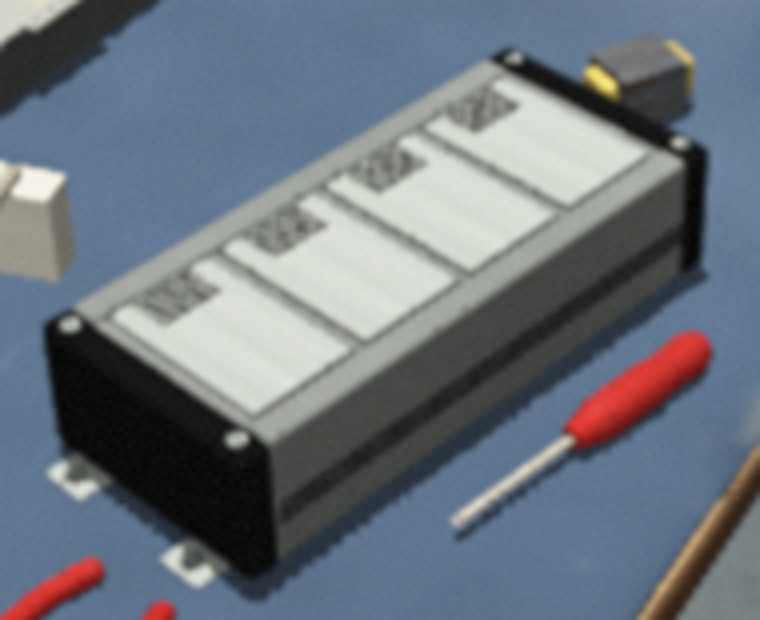

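View pics/c2.png

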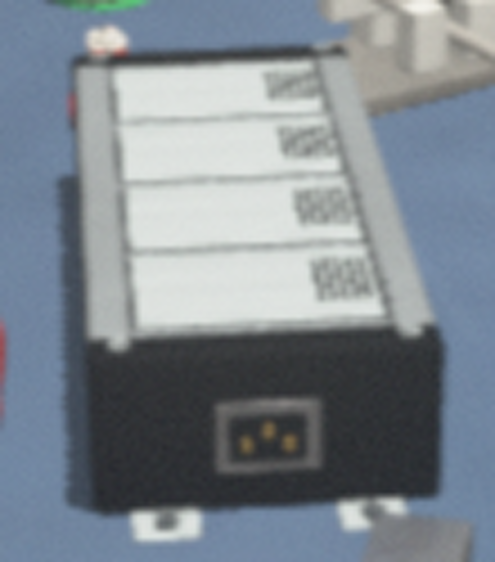

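```bash
cat > h.py <<'E'
import numpy as np, cv2
from scipy.spatial.transform import Rotation as R
def proj(P,K,xyz,rot):
    c=(np.atleast_2d(P)-xyz)@rot; x=c[:,0]/-c[:,2]; y=-c[:,1]/-c[:,2]
    return np.c_[K[0,0]*x+K[0,2],K[1,1]*y+K[1,2]]
def box2w(p,b):
    c,s=np.cos(b[2]),np.sin(b[2]); p=np.atleast_2d(p)
    return np.c_[b[0]+c*p[:,0]-s*p[:,1], b[1]+s*p[:,0]+c*p[:,1], p[:,2]]
E
python3 - <<'E'
from h import *
from station import imaging
from scipy.optimize import least_squares
A=[(41,110.5,112,314),(-41,110.5,252,412),(-41,60.5,350,350),(-41,-110.5,650,155),(41,-110.5,500,82),(-41,-60.5,570,207),(-41,53.5,367,340),(-41,3.5,462,280),(-41,-3.5,473,271),(-41,-53.5,558,215)]
B=[(-41,-110.5,135,331),(41,-110.5,384,321),(-41,-60.5,126,255),(41,-60.5,363,243),(-41,110.5,113,68),(41,110.5,318,63)]
S=[]
for n,L,f,o in(("scene",A,4,(215,185)),("side",B,4.5,(275,195))):
    L=np.array(L,float); d=imaging.get_image(n)
    S.append((np.c_[L[:,:2]/1e3,np.full(len(L),.062)],L[:,2:]/f+np.array(o)-0.4,d))
def res(b,S=S): return np.concatenate([(proj(box2w(p,b),d["K"],d["xyz"],d["rotation"])-u).ravel() for p,u,d in S])
for T in (S,S[:1],S[1:]):
    r=least_squares(lambda b:res(b,T),[.6,-.1,0]); print(r.x,np.sqrt(np.mean(r.fun**2)))
    if T is S: b=r.x; print(r.fun.reshape(-1,2).round(1))
print(box2w([[.031,y,.062] for y in(.0855,.0285,-.0285,-.0855)],b))
print(box2w([[-.041,y,.062] for y in(.0855,.0285,-.0285,-.0855)],b))
E
```

```text
[ 0.467366   -0.22839964 -0.25797319] 0.7035582641315293
[[-0.6  0.1]
 [ 0.4  0.2]
 [ 0.7 -0.5]
 [ 0.2 -0.6]
 [ 1.5 -1.2]
 [-0.1 -0.3]
 [-0.2 -0.2]
 [-0.8 -0.4]
 [-0.4 -0.2]
 [-0.  -0.4]
 [-0.5 -1.7]
 [-0.4 -2. ]
 [ 0.4 -0.1]
 [ 0.2  0.3]
 [ 0.4  0.1]
 [-1.1 -0.5]]
[ 0.46712813 -0.22763986 -0.2558048 ] 0.535114600032675
[ 0.46678412 -0.23099859 -0.25965827] 0.6848213958304927
[[ 0.51915306 -0.15363767  0.062     ]
 [ 0.50461114 -0.20875149  0.062     ]
 [ 0.49006923 -0.2638653   0.062     ]
 [ 0.47552731 -0.31897912  0.062     ]]
[[ 0.44953561 -0.13526894  0.062     ]
 [ 0.43499369 -0.19038275  0.062     ]
 [ 0.42045178 -0.24549657  0.062     ]
 [ 0.40590986 -0.30061038  0.062     ]]
```

```bash
python3 -m jog '[[35,35,0,-0.1,-1],[35,35,0,-0.1,-1],[35,35,0,-0.1,-1],[35,35,0,-0.1,-1],[35,35,0,-0.1,-1]]' 30
```

```text
time: 0.88
ee_pos: [0.379, -0.4149, 0.2314]
orientation: [[0.985, -0.172, 0.0], [-0.172, -0.985, -0.0], [0.0, 0.0, -1.0]]
force: [1.0, 0.6, 0.0]
width: 0.0003
```

```bash
python3 -m jog '[[32,32,0,-0.045,-1],[32,32,-30,-0.04,-1],[31,32,-40,0,-1],[0,0,-40,0,-1],[0,0,-20,0,-1]]' && python3 - <<'E'
from station import imaging
import cv2
for n in ("scene","side","wrist"):
    cv2.imwrite(f"pics/{n}1.png",imaging.get_image(n)["img"])
a=cv2.imread('pics/scene1.png')[130:370,200:520]; cv2.imwrite('pics/c3.png',cv2.resize(a,None,fx=2.4,fy=2.4))
E
```

```text
time: 1.5
ee_pos: [0.4724, -0.3189, 0.0989]
orientation: [[0.968, -0.25, -0.003], [-0.25, -0.968, 0.002], [-0.003, -0.001, -1.0]]
force: [0.2, -1.1, 0.2]
width: 0.0001
```

View pics/c3.png

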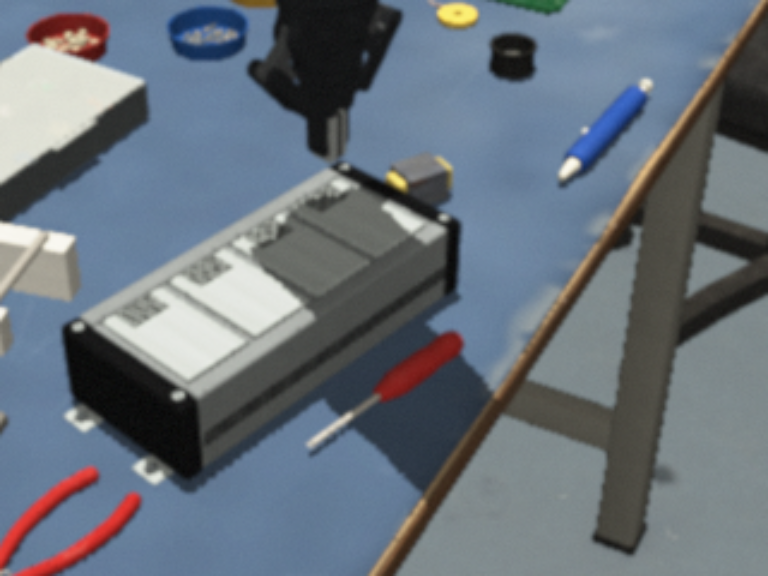

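View pics/wrist1.png

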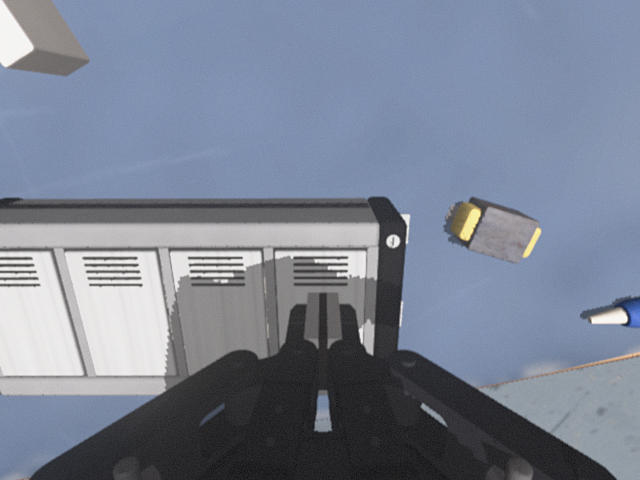

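View pics/side1.png

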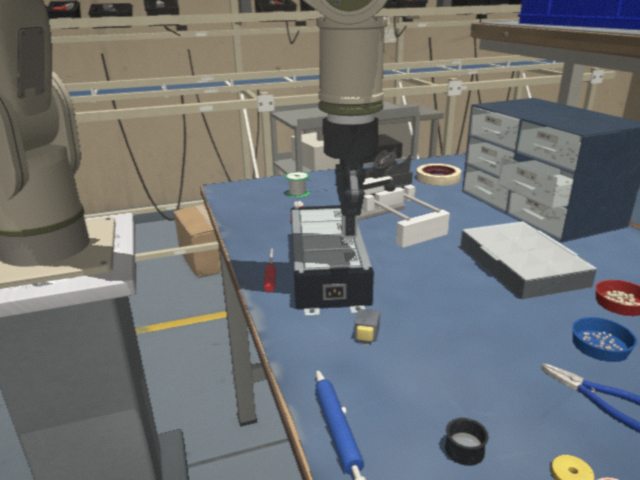

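```bash
python3 - <<'E'
from h import *
from station import imaging
d=imaging.get_image("wrist"); img=d["img"]
b=[.4673,-.2284,-.258]
for yc in(.0855,.0285,-.0285,-.0855):
    P=box2w([[x,yc+y,.062] for x,y in((.041,.025),(.041,-.025),(-.041,-.025),(-.041,.025))],b)
    cv2.polylines(img,[np.round(proj(P,d["K"],d["xyz"],d["rotation"])).astype(int)],True,(0,0,255),1)
cv2.imwrite("pics/w2.png",cv2.resize(img[190:400,:420],None,fx=1.9,fy=1.9))
E
```

```text
(no output)
```

View pics/w2.png

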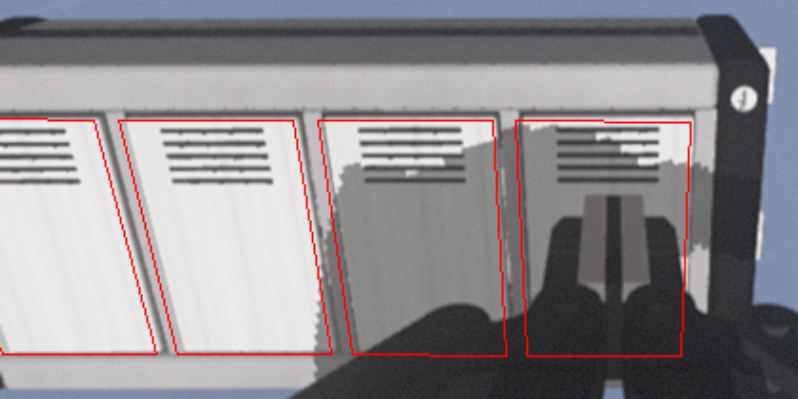

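```bash
python3 -m jog '[[2,-0.5,-20,0,-1],[0,0,-10,0,-1],[0,0,0,0,-1],[0,0,0,0,-1]]'; python3 -m jog '[[0,0,-1,0,-1],[0,0,0,0,-1]]';
```

```text
time: 2.2
ee_pos: [0.4752, -0.3207, 0.0717]
orientation: [[0.968, -0.252, 0.0], [-0.252, -0.968, -0.0], [0.0, 0.0, -1.0]]
force: [-0.2, -0.7, -0.0]
width: 0.0001
time: 2.45
ee_pos: [0.4751, -0.3207, 0.0706]
orientation: [[0.968, -0.251, 0.0], [-0.251, -0.968, -0.0], [0.0, 0.0, -1.0]]
force: [0.5, 1.0, -0.3]
width: 0.0001
```

```bash
python3 -m jog '[[0,1,-3,0,-1],[0,0.5,-3,0,-1],[0,0,0,0,-1]]'|egrep 'pos|force'; python3 -m jog '[[0,0,-1,0,-1],[0,0,0,0,-1]]'|egrep 'pos|force';python3 -m jog '[[0,0,-1,0,-1],[0,0,0,0,-1]]'|egrep 'pos|force'
```

```text
ee_pos: [0.4748, -0.3189, 0.064]
force: [-0.7, -0.9, 0.3]
ee_pos: [0.475, -0.3191, 0.0633]
force: [0.6, 0.5, -0.0]
ee_pos: [0.475, -0.3191, 0.0623]
force: [0.5, -0.6, 0.1]
```

```bash
python3 -m jog '[[0,0,-0.5,0,-1],[0,0,0,0,-1]]'|egrep 'pos|force'
```

```text
ee_pos: [0.4751, -0.3192, 0.062]
force: [-0.3, 0.2, 1.5]
```

```bash
python3 -m jog '[[0,0,-0.5,0,-1],[0,0,0,0,-1]]'|egrep 'pos|force'
```

```text
ee_pos: [0.4753, -0.3192, 0.0615]
force: [0.5, -0.5, 2.7]
```

```bash
python3 -m jog '[[0,0,-0.5,0,-1],[0,0,0,0,-1]]'|egrep 'pos|force'
```

```text
ee_pos: [0.4754, -0.3192, 0.061]
force: [1.2, -0.5, 2.2]
```

```bash
python3 -m jog '[[0,0,-1,0,-1],[0,0,0,0,-1]]'|egrep 'pos|force'
```

```text
ee_pos: [0.4755, -0.3193, 0.06]
force: [2.6, -1.3, 3.3]
```

```bash
python3 -m jog '[[0,0,-1,0,-1],[0,0,-1,0,-1],[0,0,0,0,-1]]'|egrep 'pos|force'
```

```text
ee_pos: [0.4756, -0.3193, 0.058]
force: [4.4, -1.2, 3.2]
```

```bash
python3 -m jog '[[0.5,0,-1,0,-1],[0,0,-1,0,-1],[0,0,0,0,-1]]'|egrep 'pos|force'
```

```text
ee_pos: [0.4755, -0.3192, 0.0556]
force: [4.5, -1.5, 1.4]
```

```bash
python3 -m jog '[[0,0,-1.5,0,-1],[0,0,-1,0,-1],[0,0,0,0,-1]]'|egrep 'pos|force'
```

```text
ee_pos: [0.4751, -0.3191, 0.053]
force: [2.9, -1.8, 0.7]
```

```bash
python3 - <<'E'
from station import imaging
import cv2
a=imaging.get_image("scene")["img"][170:320,240:440]; b=imaging.get_image("side")["img"][180:310,260:420]
cv2.imwrite('pics/c4.png',cv2.resize(a,None,fx=4,fy=4));cv2.imwrite('pics/c5.png',cv2.resize(b,None,fx=4,fy=4))
E
```

```text
(no output)
```

View pics/c4.png

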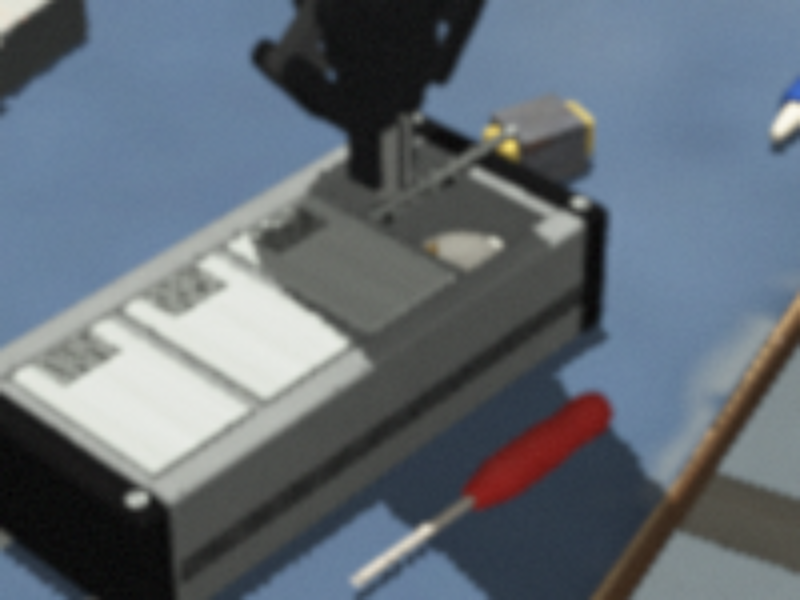

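View pics/c5.png

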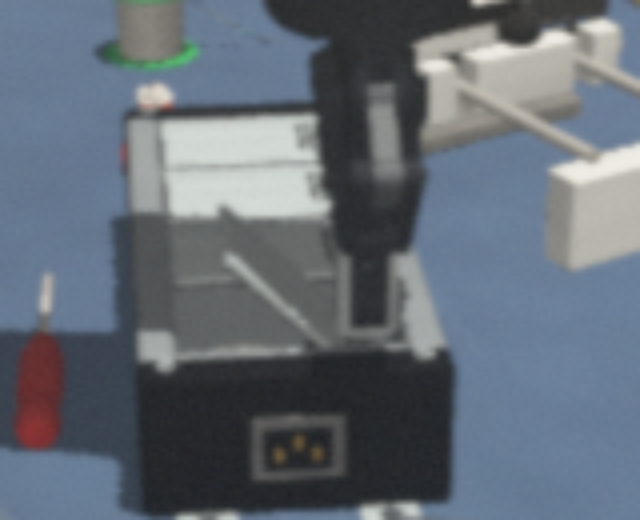

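The lid (rightmost, lid 4) is tipped to roughly 40°, and its raised edge shows at about (230,258) in the side crop. I'll press further.

```bash
python3 -m jog '[[0,0,-1.5,0,-1],[0,0,-1.5,0,-1],[0,0,0,0,-1]]'|egrep 'pos|force'
```

```text
ee_pos: [0.4753, -0.319, 0.0501]
force: [0.7, 0.5, 1.5]
```

```bash
python3 -m jog '[[0,0,-1.5,0,-1],[0,0,-1.5,0,-1],[0,0,0,0,-1]]'|egrep 'pos|force'
```

```text
ee_pos: [0.4754, -0.319, 0.0471]
force: [0.8, 0.1, 0.9]
```

```bash
python3 -m jog '[[0,0,-1.5,0,-1],[0,0,-1.5,0,-1],[0,0,0,0,-1]]'|egrep 'pos|force'; python3 - <<'E'
from station import imaging
import cv2
a=imaging.get_image("scene")["img"][170:320,240:440]; b=imaging.get_image("side")["img"][180:310,260:420]
cv2.imwrite('pics/c6.png',cv2.resize(a,None,fx=4,fy=4));cv2.imwrite('pics/c7.png',cv2.resize(b,None,fx=4,fy=4))
E
```

```text
ee_pos: [0.4754, -0.3191, 0.0441]
force: [1.2, -0.2, 0.0]
```

View pics/c7.png

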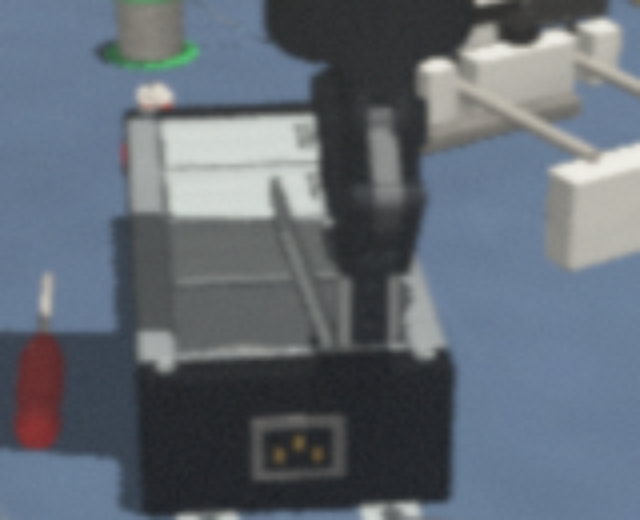

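View pics/c6.png

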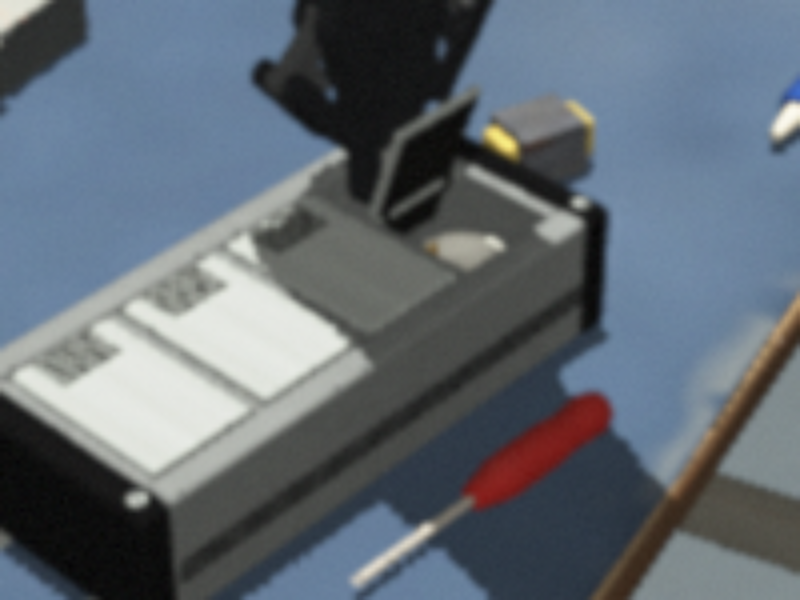

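```bash
python3 -m jog '[[0,0,10,0,-1],[0,0,30,0,-1],[0,0,40,0,-1],[0,0,45,0,-1]]'|egrep 'pos|force'; python3 -m jog '[[-35,9,0,0,-1],[-39,10,0,0,-1],[0,0,-30,0,-1],[0,0,-40,0,-1],[0,0,0,0,-1]]'; python3 - <<'E'
from station import imaging
import cv2
a=imaging.get_image("scene")["img"][120:320,240:480]; b=imaging.get_image("side")["img"][150:310,230:430]
cv2.imwrite('pics/c8.png',cv2.resize(a,None,fx=3,fy=3));cv2.imwrite('pics/c9.png',cv2.resize(b,None,fx=3.5,fy=3.5))
E
```

```text
ee_pos: [0.4748, -0.3188, 0.1707]
force: [0.8, -1.3, 0.5]
time: 7.9
ee_pos: [0.3996, -0.299, 0.0976]
orientation: [[0.968, -0.251, -0.004], [-0.251, -0.968, 0.003], [-0.005, -0.002, -1.0]]
force: [1.0, -0.5, 0.9]
width: -0.0
```

View pics/c9.png

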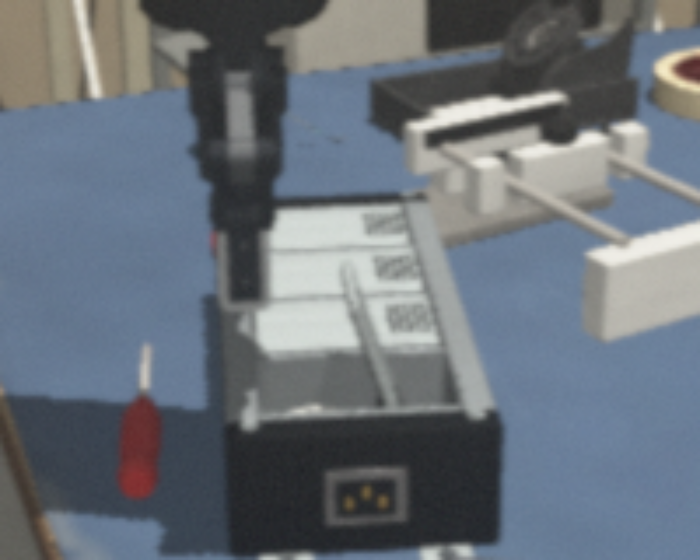

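View pics/c8.png

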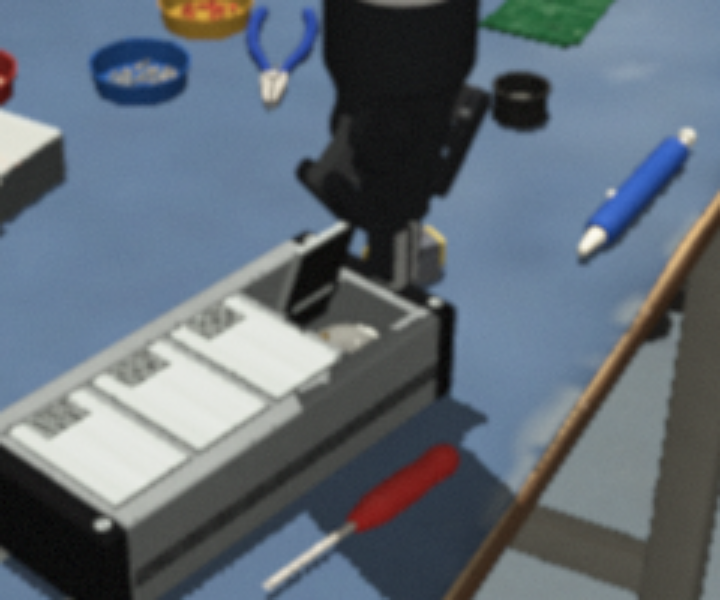

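```bash
python3 -m jog '[[10,-2.5,-5,0,-1],[10,-2.5,0,0,-1],[3,-0.8,0,0,-1],[0,0,0,0,-1]]'|egrep 'pos|force'; python3 -m jog '[[3,-0.8,0,0,-1],[3,-0.8,0,0,-1],[0,0,0,0,-1]]'|egrep 'pos|force'
```

```text
ee_pos: [0.4249, -0.3059, 0.0944]
force: [-0.5, -0.0, -1.0]
ee_pos: [0.4307, -0.3076, 0.0944]
force: [-0.4, 0.4, -1.0]
```

```bash
python3 -m jog '[[3,-0.8,0,0,-1],[3,-0.8,0,0,-1],[0,0,0,0,-1]]'|egrep 'pos|force'
```

```text
ee_pos: [0.4368, -0.3091, 0.0943]
force: [-0.3, -0.2, 0.2]
```

```bash
python3 -m jog '[[3,-0.8,0,0,-1],[2,-0.5,0,0,-1],[0,0,0,0,-1]]'|egrep 'pos|force'
```

```text
ee_pos: [0.4417, -0.3104, 0.0943]
force: [0.2, -0.2, 0.3]
```

```bash
python3 -m jog '[[3,-0.8,0,0,-1],[2,-0.5,0,0,-1],[0,0,0,0,-1]]'|egrep 'pos|force';  python3 - <<'E'
from station import imaging
import cv2
a=imaging.get_image("scene")["img"][120:320,240:480]; b=imaging.get_image("side")["img"][150:310,230:430]
cv2.imwrite('pics/c10.png',cv2.resize(a,None,fx=3,fy=3));cv2.imwrite('pics/c11.png',cv2.resize(b,None,fx=3.5,fy=3.5))
E
```

```text
ee_pos: [0.4468, -0.3118, 0.0943]
force: [0.1, 0.6, -0.1]
```

View pics/c11.png

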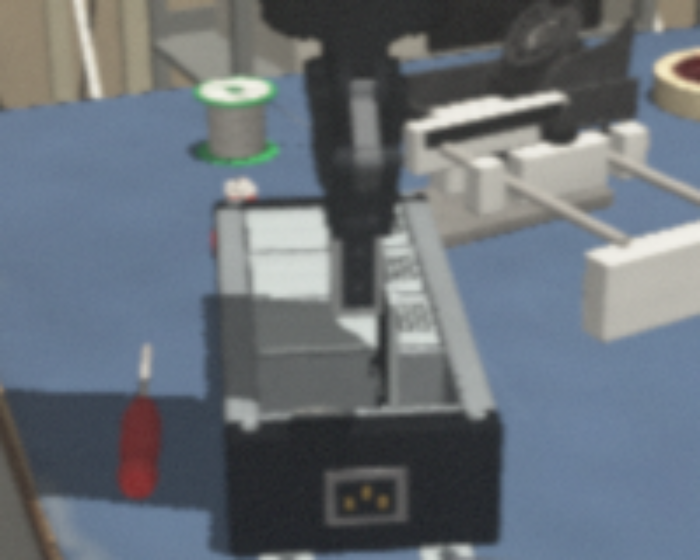

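View pics/c10.png

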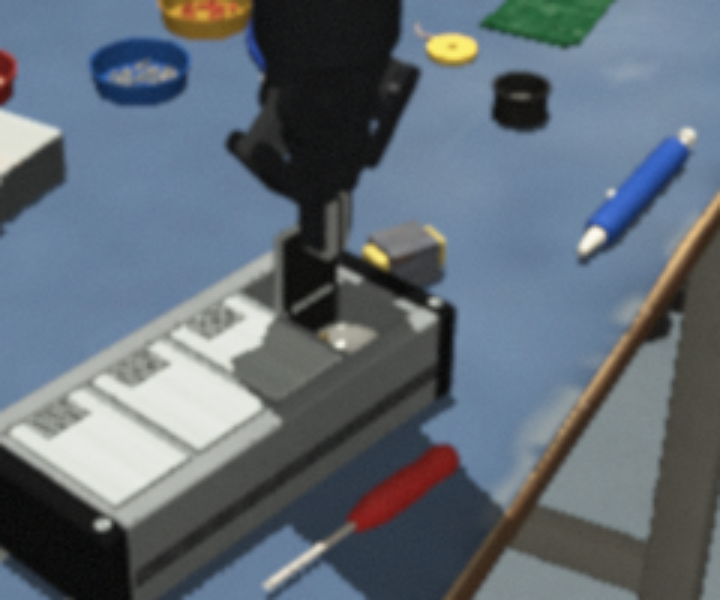

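```bash
python3 -m jog '[[2,-0.5,0,0,-1],[1.5,-0.4,0,0,-1],[0,0,0,0,-1]]'|egrep 'pos|force'
```

```text
ee_pos: [0.4502, -0.3127, 0.0943]
force: [0.0, -0.2, -0.8]
```

```bash
python3 -m jog '[[1,-0.3,0,0,-1],[1,-0.3,0,0,-1],[0,0,0,0,-1]]'|egrep 'pos|force'
```

```text
ee_pos: [0.4521, -0.3132, 0.0944]
force: [-0.2, -0.4, -0.3]
```

Back off and look.

```bash
python3 -m jog '[[-5,1.3,0,0,-1],[-30,8,0,0,-1],[-40,10,15,0,-1],[-30,8,50,0,-1],[0,0,40,0,-1]]'|egrep 'time|pos|force'; python3 - <<'E'
from h import *
from station import imaging
b=[.4673+.0015*.967,-.2284-.0015*.254,-.258]
for n,(r0,r1,c0,c1),f in(("scene",(150,300,280,440),5),("side",(180,310,260,420),4.5)):
    d=imaging.get_image(n); img=d["img"].copy(); cv2.imwrite(f"pics/{n}f.png",img)
    img=cv2.resize(img[r0:r1,c0:c1],None,fx=f,fy=f,interpolation=cv2.INTER_CUBIC)
    for th,col in((1.45,(0,0,255)),(1.57,(0,255,0)),(1.7,(255,0,0))):
        P=[]
        for u,y in((0,-.1105),(-.052,-.1105),(-.052,-.0605),(0,-.0605)):
            v=.003 # mid-plane above pin
            P.append([.011+u*np.cos(th)+v*np.sin(th), y, .057-u*np.sin(th)+v*np.cos(th)])
        q=proj(box2w(P,b),d["K"],d["xyz"],d["rotation"])
        cv2.polylines(img,[np.round((q-[c0,r0]+.5)*f).astype(int)],False,col,1)
    cv2.imwrite(f"pics/{n}g.png",img)
E
```

```text
time: 11.48
ee_pos: [0.345, -0.2858, 0.2011]
force: [0.1, -1.5, 0.0]
```

View pics/sideg.png

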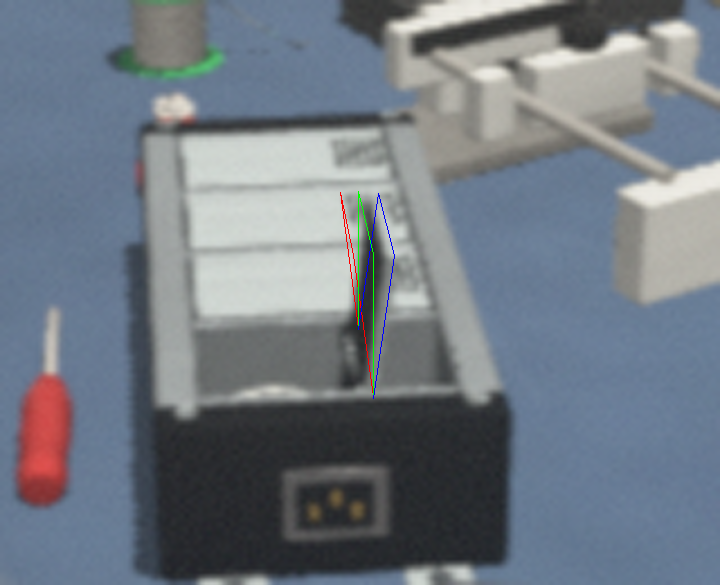

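View pics/sceneg.png

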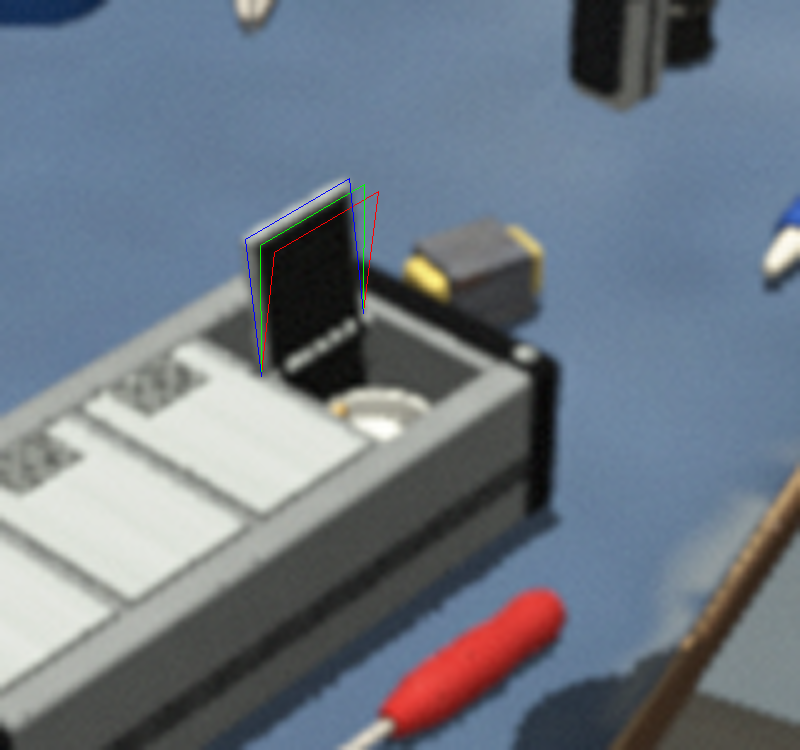

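The lid stands between the green (1.57) and blue (1.70) outlines. In the side crop its edge runs from about (372,190) down to (372,395). The tools lie where they were and the gripper is clear, so I'm handing in.

```bash
python3 -m jog '[[0,0,0,0,-1],[0,0,0,0,-1],[0,0,0,0,-1]]'|egrep 'time|pos|force'; python3 -c "
from station import order
print(order.job_done())"
```

```text
time: 11.95
ee_pos: [0.3467, -0.2856, 0.1983]
force: [-0.4, 0.1, 0.1]
the job is handed in; nothing more can be done
None
```

The job is handed in at about 12 s, with the free lid standing open. It was the rightmost one (lid 4), the first I pressed, so I never touched the other three.

- **Tipping:** The lid gave way at about 2–3 N. I pressed its ribbed end about 18 mm down with the shut fingertips, which tipped it to roughly 1.15 rad. I then pushed its raised edge over from the robot's side. The highest force I read was about 5 N, though I only read it at the end of each short move.
- **Last checks:** In both camera views the lid stands between the 1.57 and 1.70 rad outlines I drew over the pictures, at about 1.6 rad. That angle is judged by eye, not measured. The other lids look flush and the red driver and transformer look unmoved. The cutter was not in the final close-ups, but the arm never went near it. The gripper was clear of everything, with no force on it beyond the sensor noise.
- **One disagreement:** The wrist camera put the box 1–3 mm farther in x than my fit from the scene and side cameras. I allowed 1.5 mm for it, and it caused no trouble.

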